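Slide the chopping board out over the scrap bowl

ROBOT

A 7-joint arm with a two-finger parallel gripper is mounted at the origin on the work surface. World frame = base frame: x ahead of the robot, y to its left, z up, the work surface at z = 0. Lengths are in m, angles in rad, forces in N, time in s.
With the tool pointing down it reaches from about 0.35 to 0.9 m from the base axis. Payload 8.1 kg.
Tool frame: the origin (TCP) lies midway between the tips of the shut fingers; the grasp point (between the pads) lies 19 mm behind it; z points along the fingers, y is the line along which they close (so a half turn about z gives the same grasp; the last joint's range is limited). The gripper opens to 92 mm and grips with 3 to 60 N. Pads are 19 mm wide; open, the fingers measure 130 mm over their backs; the gripper's body (75 mm by 190 mm) begins 47 mm behind the grasp point.
Start: joints at [-1.247, 0.434, 0.025, 1.573, -0.012, 1.134, -0.075], TCP at [0.259, 0.569, 0.227] pointing down, gripper open.
Joint ranges: [-2.62, 2.62], [-0.44, 2.09], [-1.27, 1.32], [0.08, 2.57], [-1.32, 4.46], [0.12, 2], [-2.74, 2.74]. Speed limits (rad/s): [2.22, 2.22, 3.01, 3.01, 3.14, 3.14, 3.14].

INTERFACE

Orientations are given as a rotation vector (axis times angle).
In Python, from cell import arm gives the robot as it stands.
- The arm moves only by the tool send_rows, never from a script. Its argument "increments" is a list of rows, each a list of 3 entries, a list of its own where there are three numbers: the finger opening in cm, from 0 to 9.18, then the shift along the tool's x, y, z in cm, then the turn, a rotation vector about the tool's x, y, z in rad. A call has 1 to 5 rows; each row shifts and turns the commanded pose from where the row before left it, along the tool's axes as they then stand; what a row does not reach is not made up. A row lasts 1/10 s, in which the tool goes at most 50 mm and 8.59 degrees, less where a joint would pass 70% of its speed; a pose out of reach is approached as far as the arm can. A call is refused whole if a number of a shift passes 5 or a number of a turn 0.15, either way. A call with a gripper value outside its range is refused whole. The fingers move at their own pace and stop on an object; "force" is the grip in N (left out, the last holds). Time passes only in rows, so rows that do not move let the fingers close. It gives the time, the measured TCP pose, the force, the opening and the grip force at its end, in the units of the state.
- arm.observe(): the state, without advancing time (a new reading comes with each control period).
- arm.get_image(name): name is "scene" or "top" or "wrist"; returns the picture (480x640x3 uint8, red, green, blue); there is no depth.
- arm.camera_params(name): a dict with "camera_matrix" (3x3 intrinsics, pixels), "k1" (the pictures are not rectified: a ray, as slopes to the right and down, at radius r is drawn at 1 + k1 r^2 times it, then the intrinsics apply), "R" (3x3) and "t" (3): a world point X has camera coordinates R X + t. Camera axes: x right, y down, z forward; pixel columns grow to the right and rows downward; lengths in m; the calibration is good to about 2 mm. A picture is of the moment at which its call begins: read the wrist's pose just before it. camera_params takes no time and is no camera call; for the wrist camera it gives the pose at the moment of the call.
- arm.sign_off(): hands the job in; it is judged then, once.
The state is a dict: "clock": time; "joints": joint angles; "dq": joint speeds; "joint_efforts": joint torques, N m; "position": TCP position; "ee_rot": TCP orientation; "force": force on the tool from outside, world axes, zero at the start; "ft_torque": the same for the moment, N m; "width": opening from 0.0 (shut) to 1.0 (fully open); "gripper_force": force on a finger pad.
Only numpy, scipy, OpenCV 4.12 (cv2) and the standard library are available. Lean on these libraries where they do the work, as an engineer would, in place of code of your own. Each camera call takes 0.05 s, during which the arm holds its last target. There are 200 camera calls.

TASK

Get the thin chopping board ready for scraping peelings into the bowl: with the fingertips only, push it along the wooden block towards the side where the round white bowl stands, until its green end (50 mm) and no more hangs out past the block's edge over the bowl, with the board square to the edge. Slide it flat and gently, never pinching, lifting or tipping it, and leave the bowl, the blue tub, the soap bottle and the jar where they are.

Things in the scene. Friction and masses are not known exactly. Their poses are not given: they have to be found in the camera images.
- block: Fixed butcher's block of brown wood standing on the dark worktop, 220 mm along its own x, 260 mm along its own y, 60 mm high, never moves. Origin at the centre of its underside; z up. Its two short ends, the faces at y = +130 mm (left) and y = -130 mm (right), are the edges the board may be pushed over; its yaw differs each time by up to 0.3 rad.
- block_left_edge (a point): Middle of the block's upper edge at its +y end, on top (60 mm above the worktop).
- block_right_edge (a point): Middle of the block's upper edge at its -y end, on top (60 mm above the worktop).
- board: Loose thin rigid chopping board lying flat on top of the block: 140 mm along its own x, 200 mm along its own y, 10 mm thick, 0.2 to 0.4 kg, friction with the block about 1, so it stops when the pushing stops. White in the middle, with a green zone 50 mm long across each end (y from 50 to 100 mm and from -50 to -100 mm). Origin at the centre of its underside; axes start within 0.15 rad of the block's and its centre within 20 mm of the block's centre.
- board_left_end (a point): Middle of the board's end face at its own +y end (y = +100 mm), half-way up its thickness.
- board_right_end (a point): Middle of the board's end face at its own -y end (y = -100 mm), half-way up its thickness.
- bowl: Round white ceramic scrap bowl, loose, on the worktop beside one short end of the block (which end differs): rim radius 70 mm, 48 mm high, so below the block's top; its near rim lies about 10 to 30 mm from the block. Origin at the centre of its underside.
- tub: Square open blue plastic tub, loose, on the worktop beside the other short end: 120 x 120 mm, 45 mm high, so below the block's top. Origin at the centre of its underside.
- soap: Green washing-up bottle with yellow label and red cap, standing loose on the worktop beyond the block's far long side: radius 28 mm, 170 mm high. Origin at the centre of its underside.
- jar: Amber glass jar with a steel lid, standing loose on the worktop beyond the block's far long side: radius 34 mm, 90 mm high. Origin at the centre of its underside.

How it is judged:
On the way:
1. the fingers push the board (contact force between the fingers and board above 0.3 N), for 0.05 s.
At the end, for the whole second after the job is handed in: The board lies flat and still on the block, its end on the bowl's side 42 to 58 mm past the block's edge (middle of the end) and over the bowl (within the rim radius, 70 mm, of its centre), its sides within 0.1 rad of square to that edge; bowl, tub, bottle and jar within 15 mm of where they stood (((y of bowl in the frame of block above 0 m and y of board_left_end in the frame of block between 0.172 and 0.188 m and horizontal distance between board_left_end and bowl below 0.07 m) or (y of bowl in the frame of block below 0 m and y of board_right_end in the frame of block between -0.188 and -0.172 m and horizontal distance between board_right_end and bowl below 0.07 m)) and angle between the y axis of board and the y axis of block, either way round below 0.1 rad and angle between board's own z axis and vertical below 0.05 rad and z of board in the frame of block between 0.056 and 0.064 m and linear speed of board below 0.01 m/s and distance of each of bowl, tub, soap, jar from where it was at the start of the episode below 0.015 m); the robot touches nothing.
It fails at once if the board is lifted off the block or tipped (z of board in the frame of block above 0.068 m or z of board in the frame of block below 0.05 m or angle between board's own z axis and vertical above 0.12 rad).
It fails at once if the board is pinched or pressed hard (over 40 N) (contact force between the fingers and board above 40 N).
It fails at once if the bowl, tub, bottle or jar is pushed away or tipped over (distance of any of bowl, tub, soap, jar from where it was at the start of the episode above 0.015 m or angle between any of bowl, tub, soap, jar's own z axis and vertical above 0.3 rad).
It also fails if it takes over 35 s, if anything falls off the work surface, if the arm or the gripper's body presses on something with over 40 N, if the wrist force passes 120 N, or if a joint passes its speed limit or range.

## Working session

There is one attempt and no reset: what is moved stays moved. The work goes in short steps, Python scripts to look and compute and a tool call to move; the robot and the scene stay as the last step left them, time stands still between calls to the robot, and variables do not carry over. Pictures are saved under pics/ and viewed, at most 10 in all, crops included, and the job is handed in when it is done.

Besides the shell and the picture viewer there is one more tool, called after "Call:" as name(argument=value, ...) on one line, values as JSON. send_rows: Moves the arm, as the interface text tells. Its arguments: {"type":"object","properties":{"increments":{"type":"array"},"force":{"type":"number"}},"required":["increments"]}

```bash
mkdir -p pics; python3 - <<'E'
from cell import arm
import cv2
print(arm.observe())
for n in("top","scene"):
    im=arm.get_image(n); cv2.imwrite(f"pics/{n}0.png",im[:,:,::-1]); print(n,arm.camera_params(n))
E
```

```text
{'clock': 0.0, 'joints': array([-1.24659302,  0.43521289,  0.02502683,  1.57409197, -0.01160308,
        1.13396355, -0.07510027]), 'dq': array([-1.61366792e-03,  8.87245779e-04, -2.90688333e-05,  4.17643812e-05,
       -3.60976011e-04, -1.30931850e-03,  1.73736125e-03]), 'joint_efforts': array([-9.25662462e-04, -6.67833567e+01,  9.84437875e-01, -3.14466190e+01,
       -6.06315164e-02,  4.25625255e-02,  1.19020106e-04]), 'position': array([0.25860076, 0.56844709, 0.22595384]), 'ee_rot': array([-6.65493058e-01, -3.07012526e+00,  2.38976280e-03]), 'force': array([ 0.60019875, -0.19428447,  0.1923565 ]), 'ft_torque': array([-0.0117258 ,  0.00534869, -0.00887749]), 'gripper_force': 0.0, 'width': 0.9983001209792021}
top {'camera_matrix': array([[506.51304323,   0.        , 322.97723329],
       [  0.        , 506.51304323, 246.04158014],
       [  0.        ,   0.        ,   1.        ]]), 'k1': -0.05005017794404698, 'R': array([[-0.02485231, -0.99968752,  0.00268804],
       [-0.99229133,  0.02434171, -0.12151296],
       [ 0.12140956, -0.0056872 , -0.9925862 ]]), 't': array([0.02743071, 0.63008291, 0.79830324])}
scene {'camera_matrix': array([[585.5214534 ,   0.        , 320.60993531],
       [  0.        , 585.5214534 , 248.67017763],
       [  0.        ,   0.        ,   1.        ]]), 'k1': 0.032550244301999216, 'R': array([[-0.60489447,  0.79623252,  0.01079129],
       [ 0.55213783,  0.42914479, -0.71482765],
       [-0.57380005, -0.42643701, -0.69921741]]), 't': array([ 0.35972594, -0.31319191,  1.3477793 ])}
```

View pics/top0.png

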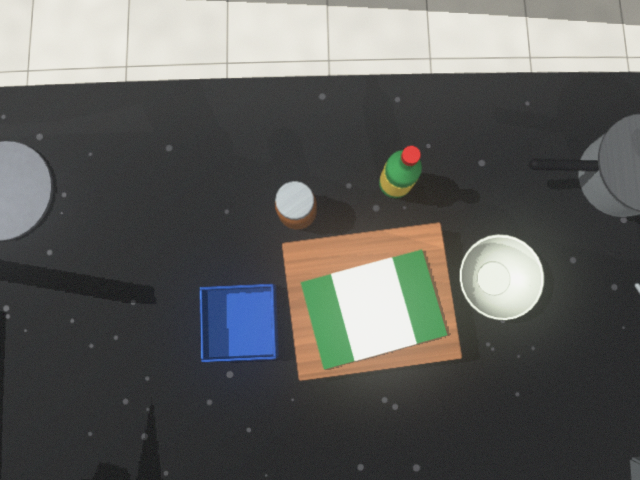

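The top view shows the block centred near (372,302) and the bowl to its right at (502,278), which is the -y side. The tub is on the left at (238,323), the jar is at (296,205) and the soap at (402,172). The board is turned a little relative to the block.

```bash
cat > h.py <<'E'
import cv2, numpy as np
from scipy.spatial.transform import Rotation as Ro
def ray(P,px,z):
    K=P["camera_matrix"]; px=np.atleast_2d(px).astype(float)
    d=(px-K[:2,2])/[K[0,0],K[1,1]]; u=d.copy()
    for _ in range(8): u=d/(1+P["k1"]*(u**2).sum(1,keepdims=True))
    w=np.c_[u,np.ones(len(u))]@P["R"]; c=-P["R"].T@P["t"]
    return (c+w*((z-c[2])/w[:,2])[:,None])[:,:2]
def biggest(m):
    m=cv2.morphologyEx(m.astype(np.uint8)*255,cv2.MORPH_CLOSE,np.ones((5,5)))
    m=cv2.morphologyEx(m,cv2.MORPH_OPEN,np.ones((5,5)))
    return max(cv2.findContours(m,cv2.RETR_EXTERNAL,cv2.CHAIN_APPROX_NONE)[0],key=cv2.contourArea)
def rect(P,c,z):
    pts=ray(P,cv2.convexHull(c).reshape(-1,2),z)
    (cx,cy),(w,h),a=cv2.minAreaRect((pts*1000).astype(np.float32))
    a=np.deg2rad(a); # edge w along a; want yaw of long side relative to y
    a=a if w>h else a+np.pi/2
    yaw=(a-np.pi/2+np.pi/2)%np.pi-np.pi/2
    return np.array([cx,cy])/1000,yaw,sorted([w,h])
def measure(im,P):
    hsv=cv2.cvtColor(im,cv2.COLOR_RGB2HSV); H,S,V=cv2.split(hsv)
    roi=np.zeros_like(H,bool); roi[215:390,278:465]=1
    g=(H>45)&(H<85)&(S>90)&roi; w=(S<50)&(V>150)&roi; w[:,440:]=0
    b=(H<22)&(S>60)&(V>60)&roi
    board=rect(P,biggest(g|w),.07); block=rect(P,biggest(g|w|b),.06)
    return block,board
def inblock(block,p):
    c,y,_=block; R=np.array([[np.cos(y),-np.sin(y)],[np.sin(y),np.cos(y)]]); return (np.asarray(p)-c)@R
E
python3 - <<'E'
from h import *
from cell import arm
P=arm.camera_params("top"); im=cv2.imread("pics/top0.png")[:,:,::-1].copy()
bl,bo=measure(im,P); print(bl,bo)
H,S,V=cv2.split(cv2.cvtColor(im,cv2.COLOR_RGB2HSV))
m=(S<60)&(V>120); m[:,:455]=0;m[:,560:]=0;m[:225]=0;m[330:]=0
c,r=cv2.minEnclosingCircle(biggest(m)); bw=ray(P,c,.048)[0]; print("bowl",c,r,bw,inblock(bl,bw))
print("board in block",inblock(bl,bo[0]),bo[1]-bl[1])
hx=np.array([np.cos(bo[1]),np.sin(bo[1])]);hy=np.array([-hx[1],hx[0]])
print("left end",bo[0]+.1*hy,"right end",inblock(bl,bo[0]-.1*hy))
m=(H>100)&(H<130)&(S>100)&(V>60); print("tub",rect(P,biggest(m),.045))
c,r=cv2.minEnclosingCircle(biggest((S<60)&(V>100)&(np.indices(S.shape)[1]<320)&(np.indices(S.shape)[1]>270)&(np.indices(S.shape)[0]>175)&(np.indices(S.shape)[0]<235)));print("jar",ray(P,c,.09))
o=arm.observe();print(Ro.from_rotvec(o["ee_rot"]).as_matrix().round(3))
E
```

```text
(array([ 0.54026416, -0.06177274]), np.float64(0.10608896945985347), [222.25042724609375, 262.3817443847656]) (array([ 0.52636749, -0.06441388]), np.float64(0.23912310374934265), [141.70114135742188, 199.23558044433594])
bowl (501.672119140625, 276.672119140625) 43.64888381958008 [ 0.5718648 -0.2785165] [ 0.00847196 -0.21887139]
board in block [-0.01409821 -0.00115478] 0.13303413428948918
left end [0.50268242 0.03274072] right end [-0.000834   -0.10027118]
tub (array([0.5090928, 0.1521232]), np.float64(0.02219904974365372), [122.72357940673828, 125.17243957519531])
jar [[0.69788695 0.05558551]]
[[-0.91   0.414 -0.   ]
 [ 0.414  0.91  -0.001]
 [-0.    -0.001 -1.   ]]
```

Call:
send_rows(increments=[[7.5, [-2.9, -2.4, 0], [0, 0, 0]], [7.5, [-2.9, -2.4, 0], [0, 0, 0]], [7.5, [-2.9, -2.4, 0], [0, 0, 0]], [7.5, [-2.9, -2.4, 0], [0, 0, 0]], [7.5, [-2.9, -2.4, 0], [0, 0, 0]]])

```text
clock: 0.6
position: [0.3414, 0.398, 0.2265]
ee_rot: [-0.665, -3.07, 0.001]
force: [0.3, 0.1, 0.0]
width: 0.818
gripper_force: 0.0
```

Call:
send_rows(increments=[[7.5, [-2.9, -2.4, 0], [0, 0, 0]], [7.5, [-2.9, -2.4, 0], [0, 0, 0]], [7.5, [-2.9, -2.4, 0], [0, 0, 0]], [7.5, [-2.9, -2.4, 0], [0, 0, 0]], [7.5, [-2.9, -2.4, 0], [0, 0, 0]]])

```text
clock: 1.1
position: [0.4236, 0.2288, 0.2266]
ee_rot: [-0.665, -3.07, 0.0]
force: [0.2, 0.3, 0.2]
width: 0.817
gripper_force: 0.0
```

Call:
send_rows(increments=[[7.5, [-2.9, -2.4, 0], [0, 0, 0]], [7.5, [-2.9, -2.4, 0], [0, 0, 0]], [7.5, [-2.9, -2.4, 0], [0, 0, 0]], [7.5, [-2.9, -2.4, 0], [0, 0, 0]], [7.5, [-2.9, -2.4, 0], [0, 0, 0]]])

```text
clock: 1.6
position: [0.5059, 0.0596, 0.2266]
ee_rot: [-0.665, -3.07, 0.0]
force: [1.0, -0.2, 0.2]
width: 0.814
gripper_force: 0.0
```

Call:
send_rows(increments=[[7.5, [0, 0, 0], [0, 0, 0.149]], [7.5, [0, 0, 0], [0, 0, 0.149]], [7.5, [0, 0, 0], [0, 0, 0.149]], [7.5, [0, 0, 0], [0, 0, 0.149]], [7.5, [0, 0, 0], [0, 0, 0.149]]])

```text
clock: 2.1
position: [0.5054, 0.061, 0.2264]
ee_rot: [-1.745, -2.612, 0.001]
force: [-0.2, -0.0, 0.6]
width: 0.811
gripper_force: 0.0
```

Call:
send_rows(increments=[[7.5, [0, 0, 0], [0, 0, 0.149]], [7.5, [0, 0, 0], [0, 0, 0.145]], [7.5, [0, 0, 0], [0, 0, 0]], [7.5, [0, 0, 0], [0, 0, 0]], [7.5, [0, 0, 0], [0, 0, 0]]])

```text
clock: 2.6
position: [0.5056, 0.0612, 0.2266]
ee_rot: [-2.098, -2.338, 0.0]
force: [-0.7, 0.7, 0.2]
width: 0.817
gripper_force: 0.0
```

```bash
cat > s.py <<'E'
from h import *
from cell import arm
bl=(np.array([.54026,-.06177]),.10609,0)
o=arm.observe();R=Ro.from_rotvec(o["ee_rot"]).as_matrix();a=bl[1]
print("t",o["clock"],"pos",o["position"],"block xy",inblock(bl,o["position"][:2]),"yaw err",np.arctan2(R[1,1],R[0,1])-a,"z",R[:,2].round(4),"F",o["force"].round(1),"w",o["width"])
E
cat s.py - > t.py <<'E'
im=arm.get_image("wrist"); cv2.imwrite("pics/w1.png",im[:,:,::-1])
E
python3 t.py
```

```text
t 2.6 pos [0.50555996 0.06115272 0.22662822] block xy [-0.02148853  0.12590604] yaw err 0.002282949833609091 z [-2.e-04 -0.e+00 -1.e+00] F [-0.7  0.7  0.2] w 0.8165434068204138
```

View pics/w1.png

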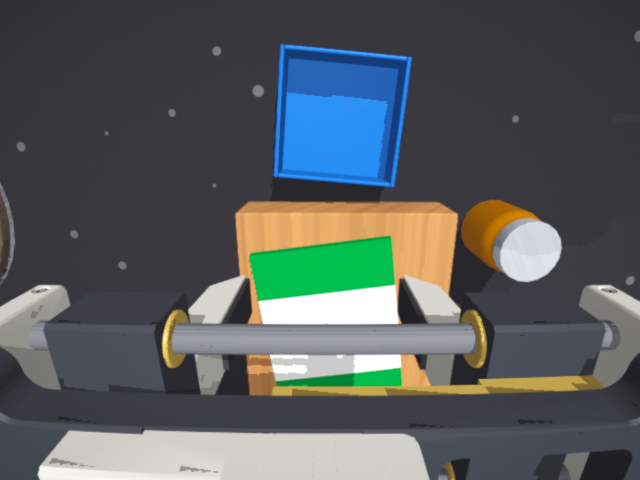

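The wrist view shows the gripper aligned with the block. The tub is at (340,120) and the jar at (525,240), both clear. The board's near end runs from (250,255) to (390,238). I'll descend behind that end.

Call:
send_rows(increments=[[7.5, [0.7, 0.6, 2], [0, 0, 0]], [7.5, [0, 0, 4], [0, 0, 0]], [7.5, [0, 0, 4], [0, 0, 0]], [7.5, [0, 0, 3], [0, 0, 0]], [7.5, [0, 0, 1], [0, 0, 0]]])

```text
clock: 3.15
position: [0.509, 0.0684, 0.0841]
ee_rot: [-2.098, -2.335, 0.006]
force: [0.8, -0.3, 0.5]
width: 0.818
gripper_force: 0.0
```

Call:
send_rows(increments=[[7.5, [0, 0, 0.7], [0, 0, 0]], [7.5, [0, 0, 0.7], [0, 0, 0]], [7.5, [0, 0, 0.4], [0, 0, 0]], [7.5, [0, 0, 0], [0, 0, 0]], [7.5, [0, 0, 0], [0, 0, 0]]])

```text
clock: 3.65
position: [0.5114, 0.0689, 0.0694]
ee_rot: [2.101, 2.335, 0.002]
force: [-0.6, 0.6, -0.1]
width: 0.818
gripper_force: 0.0
```

```bash
cat s.py - > t.py <<'E'
im=arm.get_image("scene"); cv2.imwrite("pics/s1.png",im[:,:,::-1])
E
python3 t.py
```

```text
t 3.65 pos [0.51137384 0.06885483 0.06938609] block xy [-0.01489175  0.13294921] yaw err -0.001070173598029578 z [ 1.1e-03  4.0e-04 -1.0e+00] F [-0.6  0.6 -0.1] w 0.8178881719359896
```

View pics/s1.png

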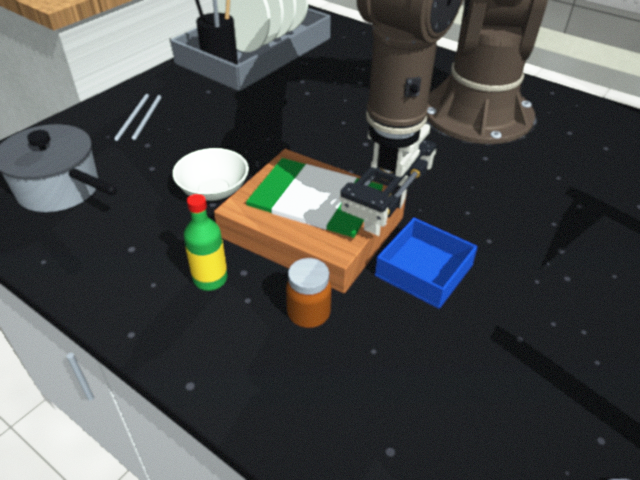

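The scene view shows the fingers at about (375,215), behind the board's left end and clear of the tub. I'll go down the last few millimetres.

Call:
send_rows(increments=[[7.5, [0, 0, 0.3], [0, 0, 0]], [7.5, [0, 0, 0.2], [0, 0, 0]], [7.5, [0, 0, 0], [0, 0, 0]], [7.5, [0, 0, 0], [0, 0, 0]]])

```text
clock: 4.1
position: [0.5108, 0.0687, 0.0637]
ee_rot: [-2.102, -2.335, 0.0]
force: [0.6, 0.7, -0.9]
width: 0.813
gripper_force: 0.0
```

Call:
send_rows(increments=[[7.5, [-0.4, 0, 0], [0, 0, 0]], [7.5, [-0.4, 0, 0], [0, 0, 0]], [7.5, [-0.4, 0, 0], [0, 0, 0]], [7.5, [-0.3, 0, 0], [0, 0, 0]], [7.5, [-0.3, 0, 0], [0, 0, 0]]])

```text
clock: 4.6
position: [0.5129, 0.0508, 0.0638]
ee_rot: [-2.102, -2.335, -0.001]
force: [-0.6, 1.5, 0.6]
width: 0.816
gripper_force: 0.7
```

Call:
send_rows(increments=[[7.5, [-0.3, 0, 0], [0, 0, 0]], [7.5, [-0.3, 0, 0], [0, 0, 0]], [7.5, [-0.3, 0, 0], [0, 0, 0]], [7.5, [-0.3, 0, 0], [0, 0, 0]], [7.5, [-0.3, 0, 0], [0, 0, 0]]])

```text
clock: 5.1
position: [0.5144, 0.0357, 0.0637]
ee_rot: [-2.102, -2.335, -0.0]
force: [-0.1, 1.5, 0.1]
width: 0.817
gripper_force: 0.8
```

```bash
cat s.py - > t.py <<'E'
im=arm.get_image("top"); cv2.imwrite("pics/t2.png",im[:,:,::-1])
E
python3 t.py
```

```text
t 5.1 pos [0.5144132  0.03574355 0.06374261] block xy [-0.01537566  0.09970225] yaw err -0.0010785800512256999 z [ 1.e-04  1.e-04 -1.e+00] F [-0.1  1.5  0.1] w 0.816597755554335
```

View pics/t2.png

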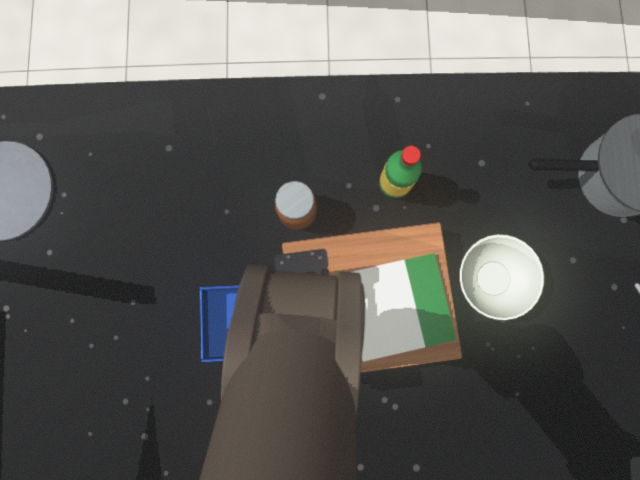

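The board's bowl-side end, around (447,297), has advanced and turned nearly square, and it stays in view. I'll keep pushing.

Call:
send_rows(increments=[[7.5, [-0.4, 0, 0], [0, 0, 0]], [7.5, [-0.4, 0, 0], [0, 0, 0]], [7.5, [-0.4, 0, 0], [0, 0, 0]], [7.5, [-0.4, 0, 0], [0, 0, 0]], [7.5, [-0.4, 0, 0], [0, 0, 0]]])

```text
clock: 5.65
position: [0.5165, 0.0156, 0.0638]
ee_rot: [2.102, 2.335, 0.0]
force: [0.8, 1.3, 0.7]
width: 0.819
gripper_force: 0.9
```

Call:
send_rows(increments=[[7.5, [-0.4, 0, 0], [0, 0, 0]], [7.5, [-0.4, 0, 0], [0, 0, 0]], [7.5, [-0.4, 0, 0], [0, 0, 0]], [7.5, [-0.4, 0, 0], [0, 0, 0]], [7.5, [-0.4, 0, 0], [0, 0, 0]]])

```text
clock: 6.15
position: [0.5184, -0.0041, 0.0637]
ee_rot: [-2.102, -2.335, 0.0]
force: [-0.5, 2.1, 0.6]
width: 0.816
gripper_force: 1.3
```

Call:
send_rows(increments=[[7.5, [-0.4, 0, 0], [0, 0, 0]], [7.5, [-0.4, 0, 0], [0, 0, 0]], [7.5, [-0.4, 0, 0], [0, 0, 0]], [7.5, [-0.3, 0, 0], [0, 0, 0]], [7.5, [0, 0, 0], [0, 0, 0]]])

```text
clock: 6.65
position: [0.5201, -0.0197, 0.0637]
ee_rot: [2.103, 2.334, -0.001]
force: [-1.0, -0.3, 0.1]
width: 0.816
gripper_force: 0.0
```

```bash
cat s.py - > m.py <<'E'
import sys
im=arm.get_image("top"); cv2.imwrite(f"pics/{sys.argv[1]}.png",im[:,:,::-1]); P=arm.camera_params("top")
H,S,V=cv2.split(cv2.cvtColor(im,cv2.COLOR_RGB2HSV)); m=(H>45)&(H<85)&(S>90)&(V>40); m[:225]=0; m[:,:400]=0
c=biggest(m); r=rect(P,c,.07); print("green strip",r, "yaw rel",r[1]-a)
ce=inblock(bl,r[0]); b=inblock(bl,ray(P,c.reshape(-1,2),.07)); print("strip centre block",ce,"ymin",b[:,1].min(),"overhang mm",(-ce[1]+.025-.13)*1000,(-b[:,1].min()-.13)*1000)
E
python3 m.py t3
```

```text
t 6.65 pos [ 0.52012951 -0.01966031  0.06369741] block xy [-0.01555827  0.04400457] yaw err -0.0019519863057044923 z [ 1.e-04 -6.e-04 -1.e+00] F [-1.  -0.3  0.1] w 0.8162142161722622
green strip (array([ 0.52773102, -0.20743028]), np.float64(-1.4621157520545027), [48.43644714355469, 140.28094482421875]) yaw rel -1.5682057520545027
strip centre block [-0.02788267 -0.14351463] ymin -0.16785969554971866 overhang mm 38.51463375362285 37.85969554971866
```

View pics/t3.png

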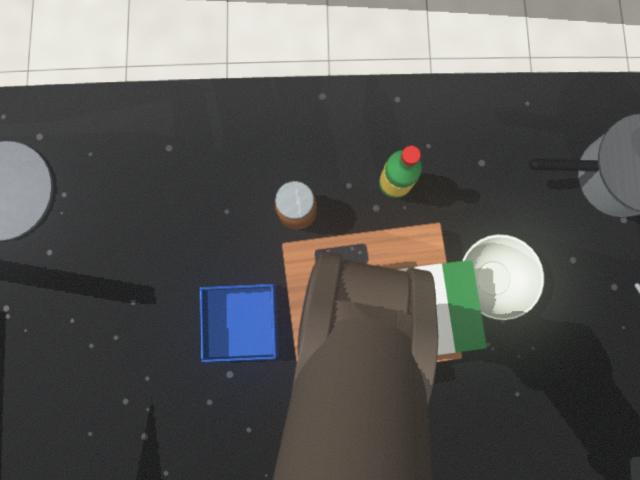

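The board is square to the edge and overhangs about 38 mm, with the green strip centred at (465,306). It needs about 11.5 mm more.

Call:
send_rows(increments=[[7.5, [-0.3, 0, 0], [0, 0, 0]], [7.5, [-0.3, 0, 0], [0, 0, 0]], [7.5, [-0.3, 0, 0], [0, 0, 0]], [7.5, [-0.25, 0, 0], [0, 0, 0]], [7.5, [0, 0, 0], [0, 0, 0]]])

```text
clock: 7.2
position: [0.5214, -0.0309, 0.0637]
ee_rot: [2.102, 2.334, -0.0]
force: [-0.2, -0.3, -0.9]
width: 0.817
gripper_force: 0.0
```

```bash
python3 m.py t4
```

```text
t 7.2 pos [ 0.52136224 -0.03092284  0.0637392 ] block xy [-0.01552508  0.03267483] yaw err -0.0018765937909380193 z [ 1.e-04 -4.e-04 -1.e+00] F [-0.2 -0.3 -0.9] w 0.8171732069430616
green strip (array([ 0.52887701, -0.21887434]), np.float64(-1.462007411332407), [48.47776412963867, 140.91612243652344]) yaw rel -1.568097411332407
strip centre block [-0.02795494 -0.1550157 ] ymin -0.17940769046312563 overhang mm 50.015704246129694 49.407690463125626
```

The overhang now measures 50 mm. I'll back off, raise the arm and check.

Call:
send_rows(increments=[[7.5, [0.5, 0, 0], [0, 0, 0]], [7.5, [1.5, 0, 0], [0, 0, 0]], [7.5, [1, 0, -1], [0, 0, 0]], [7.5, [0, 0, -4], [0, 0, 0]], [7.5, [0, 0, -4], [0, 0, 0]]])

```text
clock: 7.75
position: [0.5172, 0.0013, 0.1548]
ee_rot: [-2.099, -2.336, 0.003]
force: [0.8, -0.4, 0.1]
width: 0.816
gripper_force: 0.0
```

Call:
send_rows(increments=[[7.5, [2, 0, -4], [0, 0, 0]], [7.5, [4, 0, -1], [0, 0, 0]], [7.5, [4, 0, 0], [0, 0, 0]], [7.5, [4, 0, 0], [0, 0, 0]], [7.5, [4, 0, 0], [0, 0, 0]]])

```text
clock: 8.25
position: [0.4984, 0.1815, 0.2048]
ee_rot: [2.1, 2.336, 0.002]
force: [1.4, -0.0, -0.5]
width: 0.819
gripper_force: 0.0
```

Call:
send_rows(increments=[[7.5, [4, 0, 0], [0, 0, 0]], [7.5, [4, 0, 0], [0, 0, 0]], [7.5, [0, 0, 0], [0, 0, 0]], [7.5, [0, 0, 0], [0, 0, 0]]])

```text
clock: 8.65
position: [0.4899, 0.26, 0.2041]
ee_rot: [2.098, 2.339, -0.0]
force: [-0.5, -2.1, 0.2]
width: 0.816
gripper_force: 0.0
```

```bash
python3 m.py t5
```

```text
t 8.65 pos [0.48993339 0.25997807 0.20408003] block xy [-0.01597341  0.32526826] yaw err 0.0024986233758019644 z [-0.e+00 -1.e-04 -1.e+00] F [-0.5 -2.1  0.2] w 0.8162329436174135
green strip (array([ 0.52869733, -0.21931659]), np.float64(-1.4648579258051733), [48.980873107910156, 140.03579711914062]) yaw rel -1.5709479258051733
strip centre block [-0.02818045 -0.15543644] ymin -0.17991876685554709 overhang mm 50.43643599936309 49.918766855547084
```

View pics/t5.png

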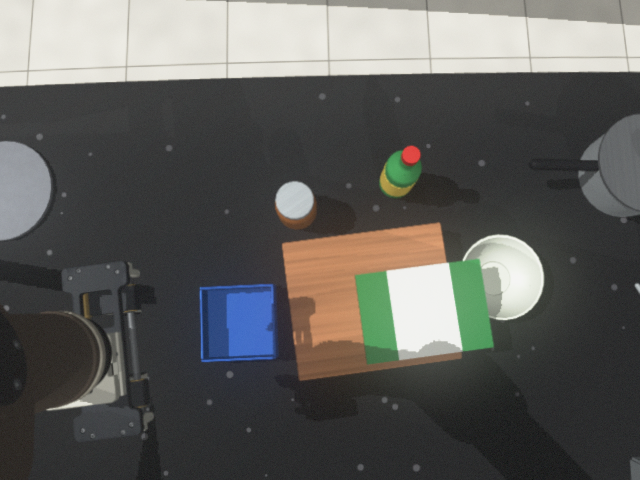

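The arm is clear. The green strip, centred at (471,305), lies past the edge with its end over the bowl, and the other items have not moved.

```bash
python3 -c "
from cell import arm
print(arm.sign_off())"
```

```text
the job is handed in; nothing more can be done
None
```

I pushed the board flat along the block with the fingertips, and the job is handed in: its green end measures about 50 mm past the edge over the bowl, square to within about 0.003 rad, and the bowl, tub, soap and jar look unmoved in the last picture.

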